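Shut the shielded box and hold the field sniffer flush on a tilted shield can

TASK

Quiet the bench for a field reading: first push the ajar door of the aluminium shielded box fully shut, until its catch snaps home. Then pick up the orange-footed sniffer by its handle, tilt it to the slope of the circuit board in the tilting holder and hold its sensing face flush on the middle of the square shield can with a light, steady push, gently enough not to bang the can or shift the board's tilt. Finish while still holding it there, and leave everything else on the bench where it is.

Things in the scene. Friction and masses are not known exactly. Their poses are not given: they have to be found in the camera images.
- box_door (a joint): angle (rad) of the grey door on the front of the shielded box: 0 = shut, grows as it swings out towards the robot; starts ajar at 0.5 to 0.9. Free hinge with a little friction, no closer. A sprung roller catch pushes back from about 0.055 to 0.027 (6 N at the free edge), then snaps the door to 0; left at 0.03 or more it is not caught.
- door_hinge (a point): point on the door's upright hinge axis (left, +y edge of the box front) at the door's top edge, z = 0.220. Axes turn with the door: y runs in its plane from free edge to hinge (panel at y -5 to -305 mm, x -10 to +10 mm); -x is the outward normal of the outer face, the one to push on; z up.
- door_push (a point): point on the outer face of the door, 200 mm from the hinge axis and 25 mm below the door's top edge, axes as door_hinge: a good place to push, towards +x of these axes. The box behind is no higher than the door, so a hand above the top edge passes over its roof.
- door_handle (a point): middle of the upright pull bar (90 mm long, 11 mm thick, standing 35 mm off the outer face, top at z = 0.155) near the free edge of the door; axes as door_hinge.
- sniffer: cordless field sniffer shaped like a rubber stamp, 0.2 kg, standing on its face: orange foot 46 x 46 x 8 mm, its flat golden underside the sensing face; black handle above, 34 mm (x) by 24 mm (y), from 20 to 96 mm above the face (28 mm wide neck below), lamps to 99 mm. Origin: centre of the face; z up the handle. Grip the handle along its y.
- can_top (a point): centre of the flat top of the square steel shield can (50 x 50 mm, 6 mm high) on the green board (110 x 166 mm) in the tilting holder. z: outward normal; y: along the tilt axis; x: up the slope. The board slopes down towards the robot by 14 to 30 degrees, different each time. Other parts on it are under 12 mm high and 10 mm or more from the can.
- board_front (a point): middle of the lower front edge of the green circuit board, on its upper side, 55 mm down the slope from the pivot; axes as can_top.
- holder: tilting board holder, fixed: dark base plate 120 x 240 x 18 mm, two aluminium uprights to z = 0.125 with black pivot knobs (tips at y = +-133 mm, z = 0.110), the board between them. Pivot friction holds the board against pushes on the can of up to 40 N. Origin: centre of its underside, z up, y along the tilt axis.
- shield_box: aluminium shielded test box, fixed, 280 (x) x 300 (y) x 220 mm high; its origin lies at the centre of its underside, z up; its open front with the door faces -x.
- tape_roll: bystander: roll of amber tape lying flat, 80 mm across, 19 mm high; its origin lies at the centre of its underside, z up
- spare_board: bystander: blue circuit board 62 (x) x 92 (y) mm on brass pillars, 19 mm high; its origin lies at the centre of its underside, z up
- multimeter: bystander: orange handheld multimeter lying on its back, 185 (x) x 88 (y) x 49 mm; its origin lies at the centre of its underside, z up
- parts_tray: bystander: open blue parts tray 80 (x) x 160 (y) x 28 mm; its origin lies at the centre of its underside, z up
- screwdriver: bystander: screwdriver lying along its x, 170 mm
- flux_bottle: bystander: white bottle with red cap, 44 mm across, 100 mm high; its origin lies at the centre of its underside, z up
- attenuator: bystander: small aluminium block 30 x 50 mm, 40 mm high with its black knob, on the roof of the shielded box; its origin lies at the centre of its underside, z up
Mind the look-alikes: they are no part of the job. There is more than one size of the sniffer; the job needs the smaller.

How it is judged:
On the way, in this order (a step that is already met when the one before it is completed fails the run):
1. the door is shut on its catch (value of joint box_door below 0.02 rad and height (world z) of sniffer below 0.01 m), for 0.2 s.
2. the sniffer is lifted in the fingers (height (world z) of sniffer above 0.03 m and contact force between the fingers and sniffer above 2 N), for 0.1 s.
At the end, for the whole second after the job is handed in: door on its catch (under 0.02 rad); sniffer gripped and at rest, its face parallel to the can within 0.045 rad, face centre within 10 mm of the can's centre along x and y and 2 mm of its surface, pressing on it with 2.5 to 25 N (value of joint box_door below 0.02 rad and angle between the z axis of sniffer and the z axis of can_top, either way round below 0.045 rad and x of sniffer in the frame of can_top between -0.01 and 0.01 m and y of sniffer in the frame of can_top between -0.01 and 0.01 m and z of sniffer in the frame of can_top between -0.002 and 0.002 m and contact force between sniffer and holder between 2.5 and 25 N and contact force between the fingers and sniffer above 3 N and linear speed of sniffer below 0.02 m/s); the arm keeps its last pose, push and grip.
It fails at once if a bystander is displaced by more than 25 mm (distance of any of tape_roll, spare_board, multimeter, parts_tray, screwdriver, flux_bottle, attenuator from where it was at the start of the episode above 0.025 m).
It fails at once if the board is pushed out of its tilt (its front edge moves by more than 5 mm) (distance of board_front from where it was at the start of the episode above 0.005 m).
It fails at once if the sniffer is banged onto the can or holder (over 120 N) (contact force between sniffer and holder above 120 N).
It also fails if it takes over 64 s, if anything falls off the work surface, if the arm or the gripper's body presses on something with over 40 N, if the wrist force passes 120 N, or if a joint passes its speed limit or range.

ROBOT

A 6-joint arm with a two-finger parallel gripper is mounted at the origin on the work surface. World frame = base frame: x ahead of the robot, y to its left, z up, the work surface at z = 0. Lengths are in m, angles in rad, forces in N, time in s.
With the tool pointing down it reaches from about 0.375 to 0.9 m from the base axis. Payload 3.1 kg.
Tool frame: the origin (TCP) lies on the front face of the gripper's body, between the roots of the fingers; the fingertips stand 70 mm ahead of it and the grasp point (between the pads) lies 51 mm ahead of it; z points along the fingers, y is the line along which they close (so a half turn about z gives the same grasp; the last joint's range is limited). The gripper opens to 87 mm and grips with 3 to 60 N. Pads are 19 mm wide; open, the fingers measure 117 mm over their backs; the gripper's body (75 mm by 190 mm) begins 51 mm behind the grasp point.
Start: joints at [1.135, 0.527, 1.433, -0, 1.181, -0.178], TCP at [0.159, 0.604, 0.292] pointing down, gripper open.
Joint ranges: [-3.08, 3.08], [-0.75, 2.2], [0.22, 2.44], [-1.43, 4.57], [0, 2.65], [-2.85, 2.85]. Speed limits (rad/s): [2.79, 2.79, 3.14, 3.14, 3.14, 3.14].

INTERFACE

Orientations are given as a unit quaternion [x, y, z, w].
In Python, from rig import robot, cams, ticket gives the robot as it stands. The module is installed in compiled form; this text tells all that it offers.
- The arm moves only by the shell command python3 -m crank 'ROWS' [FORCE]. ROWS is JSON, a list of rows, each a list of 7 numbers: the shift along the tool's x, y, z in cm, then the turn, a rotation vector about the tool's x, y, z in rad, then the closure, from 0 (fully open) to 1 (shut). A call has 1 to 5 rows; each row shifts and turns the commanded pose from where the row before left it, along the tool's axes as they then stand; what a row does not reach is not made up. A row lasts 1/8 s, in which the tool goes at most 62.5 mm and 10.7 degrees, less where a joint would pass 70% of its speed; a pose out of reach is approached as far as the arm can. A call is refused whole if a number of a shift passes 6.25 or a number of a turn 0.188, either way. A call with a gripper value outside its range is refused whole. The fingers move at their own pace and stop on an object; FORCE is the grip in N (left out, the last holds). Time passes only in rows, so rows that do not move let the fingers close. It gives the time, the measured TCP pose, the force, the opening and the grip force at its end, in the units of the state.
- robot.get_obs(): the state, without advancing time (a new reading comes with each control period).
- cams.camera(name): name is "side" or "top"; returns the picture (400x640x3 uint8, red, green, blue); there is no depth.
- cams.camera_info(name): a dict with "intrinsics" (3x3 intrinsics, pixels), "pose" (4x4, takes a point from camera to world coordinates). Camera axes: x right, y down, z forward; pixel columns grow to the right and rows downward; lengths in m; the calibration is good to about 2 mm. A picture is of the moment at which its call begins. camera_info takes no time and is no camera call.
- ticket.hand_in(): hands the job in; it is judged then, once.
The state is a dict: "time": time; "q": joint angles; "joint_velocities": joint speeds; "joint_torque": joint torques, N m; "position": TCP position; "tool_rot": TCP orientation; "ft_force": force on the tool from outside, world axes, zero at the start; "moment": the same for the moment, N m; "grip_width": finger opening in m; "grip_force": force on a finger pad.
Only numpy, scipy, OpenCV 4.12 (cv2) and the standard library are available. Lean on these libraries where they do the work, as an engineer would, in place of code of your own. Each camera call takes 0.05 s, during which the arm holds its last target. There are 200 camera calls.

## Working session

There is one attempt and no reset: what is moved stays moved. The work goes in short steps, Python scripts to look and compute and a shell command to move; the robot and the scene stay as the last step left them, time stands still between calls to the robot, and variables do not carry over. Pictures are saved under pics/ and viewed, at most 10 in all, crops included, and the job is handed in when it is done.

```bash
mkdir -p pics; python3 - <<'E'
from rig import robot,cams
import cv2,numpy as np
for n in("side","top"):
    im=cams.camera(n);cv2.imwrite(f"pics/{n}0.png",cv2.resize(im[:,:,::-1],(800,500),interpolation=cv2.INTER_CUBIC));np.save(f"{n}0.npy",im)
    i=cams.camera_info(n);print(n,np.round(i["intrinsics"],1).tolist(),np.round(i["pose"],4).tolist())
o=robot.get_obs();print({k:np.round(v,3).tolist() for k,v in o.items()})
E
```

```text
side [[412.1, 0.0, 319.3], [0.0, 412.1, 204.2], [0.0, 0.0, 1.0]] [[0.9755, -0.1828, 0.1224, 0.4052], [-0.2194, -0.7685, 0.6011, -0.7293], [-0.0159, -0.6132, -0.7897, 1.0583], [0.0, 0.0, 0.0, 1.0]]
top [[418.6, 0.0, 325.8], [0.0, 418.6, 198.8], [0.0, 0.0, 1.0]] [[0.0135, -0.9875, 0.157, 0.3731], [-0.9998, -0.0109, 0.0174, -0.0286], [-0.0155, -0.1572, -0.9874, 1.3816], [0.0, 0.0, 0.0, 1.0]]
{'time': 0.1, 'q': [1.134, 0.528, 1.434, -0.0, 1.181, -0.178], 'joint_velocities': [0.001, -0.003, -0.003, -0.001, 0.001, 0.001], 'joint_torque': [-0.0, -44.098, -17.715, 0.063, 0.053, -0.0], 'position': [0.159, 0.604, 0.291], 'tool_rot': [0.129, 0.992, -0.001, -0.0], 'ft_force': [0.476, 0.17, -0.1], 'moment': [-0.035, 0.001, -0.02], 'grip_force': 0.0, 'grip_width': 0.087}
```

View pics/side0.png

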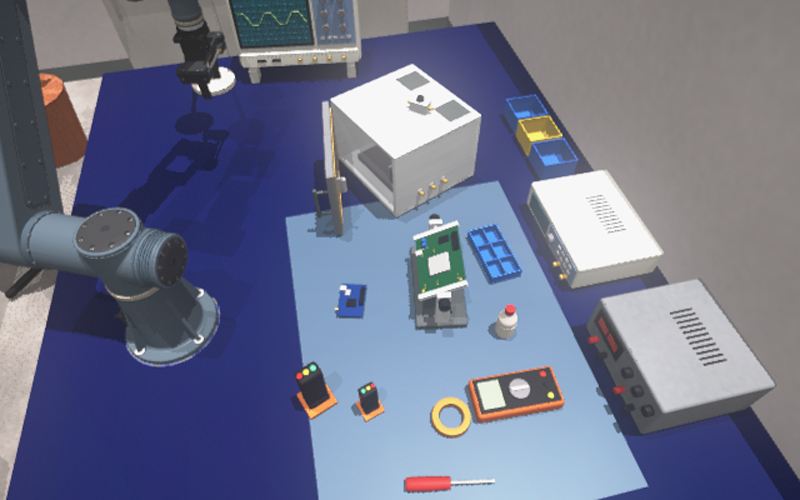

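View pics/top0.png

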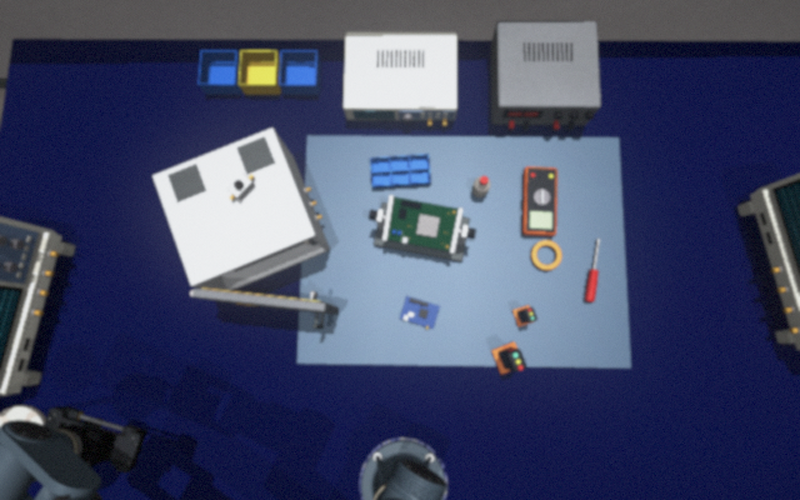

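Top view: small sniffer at (525,316), the big look-alike at (510,357), can at (428,225), door from hinge (193,292) to free edge (325,303). In the side view the small sniffer is at (370,400) and the can at (440,263). I'll enlarge these.

```bash
cat > h.py <<'E'
import numpy as np,cv2
from scipy.optimize import least_squares
from scipy.spatial.transform import Rotation as R
def proj(n,P):
    from rig import cams
    i=cams.camera_info(n);T=np.linalg.inv(i["pose"]);c=np.atleast_2d(P)@T[:3,:3].T+T[:3,3]
    p=c@np.array(i["intrinsics"]).T;return p[:,:2]/p[:,2:]
def ray(n,uv):
    from rig import cams
    i=cams.camera_info(n);d=i["pose"][:3,:3]@np.linalg.solve(i["intrinsics"],[uv[0],uv[1],1]);return i["pose"][:3,3],d
def atz(n,uv,z):
    o,d=ray(n,uv);return o+d*(z-o[2])/d[2]
def tri(us,ut):
    A=[];b=[]
    for n,u in(("side",us),("top",ut)):
        o,d=ray(n,u);d=d/np.linalg.norm(d);M=np.eye(3)-np.outer(d,d);A.append(M);b.append(M@o)
    A=np.vstack(A);b=np.hstack(b);x,r,_,_=np.linalg.lstsq(A,b,rcond=None);return x,np.sqrt(r)
def tile(im,x0,y0,w,h,s):
    c=cv2.resize(im[y0:y0+h,x0:x0+w,::-1],None,fx=s,fy=s,interpolation=cv2.INTER_CUBIC)
    for x in range(-(-x0//10)*10,x0+w,10):
        cv2.line(c,((x-x0)*s,0),((x-x0)*s,6),(255,255,255));cv2.putText(c,str(x),((x-x0)*s+2,14),0,.35,(0,255,255))
    for y in range(-(-y0//10)*10,y0+h,10):
        cv2.line(c,(0,(y-y0)*s),(6,(y-y0)*s),(255,255,255));cv2.putText(c,str(y),(2,(y-y0)*s+10),0,.35,(0,255,255))
    return c
def mosaic(tiles,path):
    c=np.zeros((600,800,3),np.uint8)
    for t,x,y in tiles:
        h,w=t.shape[:2];h=min(h,600-y);w=min(w,800-x);c[y:y+h,x:x+w]=t[:h,:w]
    cv2.imwrite(path,c)
E
python3 - <<'E'
from h import *
s=np.load("side0.npy");t=np.load("top0.npy")
mosaic([(tile(s,322,168,60,100,6),0,0),(tile(t,292,150,88,64,5),360,0),(tile(s,276,298,38,40,7),360,320),(tile(t,404,240,30,24,5),640,320)],"pics/a.png")
mosaic([(tile(s,246,76,50,120,5),0,0),(tile(t,146,218,130,56,4),270,0),(tile(t,120,100,145,90,3),270,240)],"pics/b.png")
E
```

```text
(no output)
```

View pics/a.png

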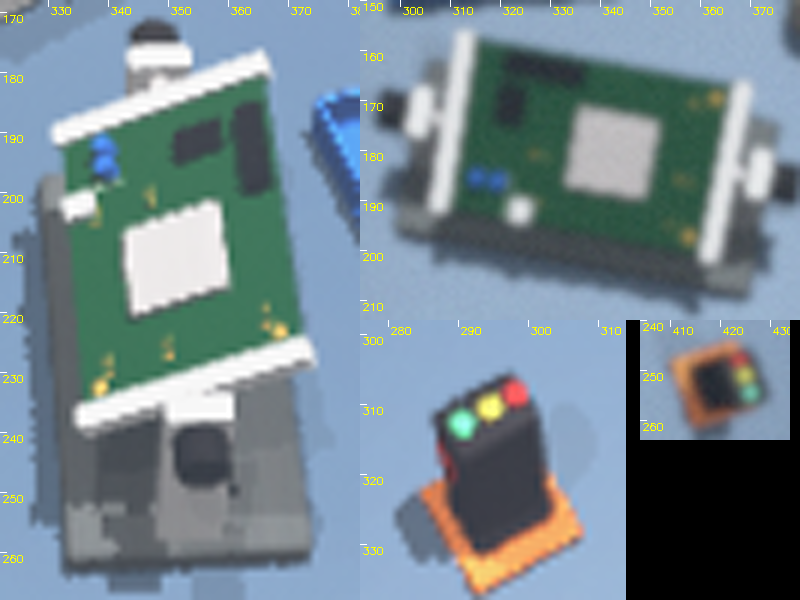

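View pics/b.png

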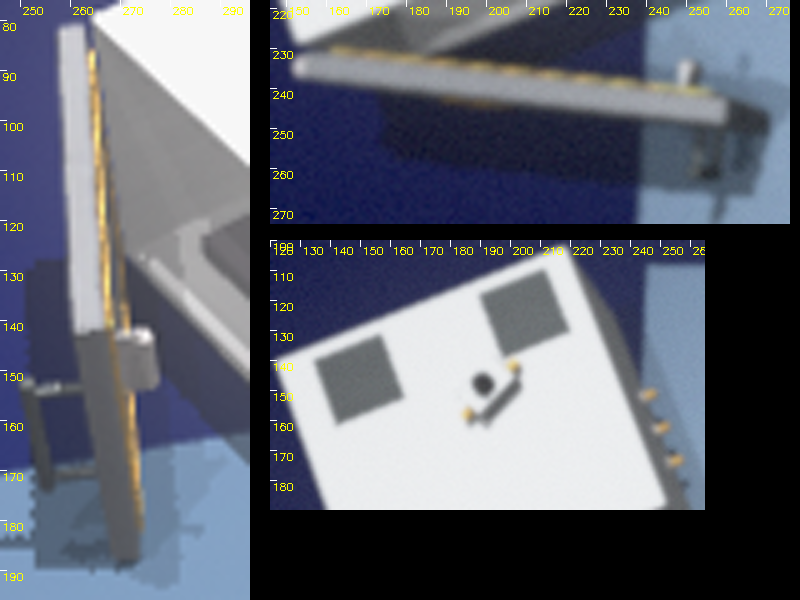

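Crops: the can's corners, the two white board rails, the sniffer's foot corners and lamps, and the door's top edge can all be read in both views. Next I triangulate them.

```bash
python3 - <<'E'
from h import *
np.set_printoptions(precision=4,suppress=True)
S=lambda x,y,s,ox,oy,X=0,Y=0:((x-X+.5)/s-.5+ox,(y-Y+.5)/s-.5+oy)
bs=lambda x,y:S(x,y,6,322,168); bt=lambda x,y:S(x,y,5,292,150,360)
ss=lambda x,y:S(x,y,7,276,298,360,320); st=lambda x,y:S(x,y,5,404,240,640,320)
ds=lambda x,y:S(x,y,5,246,76); dt=lambda x,y:S(x,y,4,146,218,270)
P={}
def go(k,a,b): x,r=tri(a,b);P[k]=x;print(k,x,r)
go("c-+",bs(123,229),bt(565,187));go("c++",bs(217,201),bt(577,103));go("c+-",bs(229,287),bt(660,121));go("c--",bs(134,317),bt(649,199))
go("r1lo",bs(58,138),bt(438,208));go("r1hi",bs(264,65),bt(467,35));go("r2lo",bs(80,418),bt(709,260));go("r2hi",bs(308,352),bt(741,85))
go("red",ss(516,393),st(740,356));go("yel",ss(490,408),st(745,375));go("grn",ss(462,424),st(750,393))
go("fL",ss(421,492),st(669,353));go("fB",ss(483,585),st(692,424))
print("foot z4",atz("side",ss(421,494),.008),atz("side",ss(483,578),.008),atz("side",ss(583,527),.008),atz("top",st(669,353),.008),atz("top",st(692,424),.008),atz("top",st(768,400),.008))
go("hingeOut",ds(60,27),dt(295,77));go("freeOut",ds(78,332),dt(722,122));go("freeIn",ds(104,332),dt(726,100))
for u in((122.4,140.8),(218.4,103.2),(153.6,228),(250.4,189.6)):print("roof",atz("top",u,.22))
E=[(-.025,.025),(.025,.025),(.025,-.025),(-.025,-.025)]
ks=["c-+","c++","c+-","c--"];us=[bs(123,229),bs(217,201),bs(229,287),bs(134,317)];ut=[bt(565,187),bt(577,103),bt(660,121),bt(649,199)]
def m(p):
    r=R.from_euler("ZYX",[p[3],-p[4],0]);return np.array([r.apply([a,b,0])+p[:3] for a,b in E])
f=lambda p:np.r_[(proj("side",m(p))-us).ravel(),(proj("top",m(p))-ut).ravel()]
q=least_squares(f,[.6,0,.12,0,.4]);print("can",q.x,q.cost,np.degrees(q.x[3:]))
for a,b in(("r1lo","r1hi"),("r2lo","r2hi")):
    d=P[b]-P[a];print(np.linalg.norm(d),np.degrees(np.arctan2(d[2],np.hypot(*d[:2]))),np.degrees(np.arctan2(d[1],d[0])))
d=P["r2lo"]+P["r2hi"]-P["r1lo"]-P["r1hi"];print("axis yaw",np.degrees(np.arctan2(d[0],-d[1])))
E
```

```text
c-+ [ 0.6143 -0.0267  0.1079] [0.0019]
c++ [ 0.661  -0.0334  0.1254] [0.0015]
c+- [ 0.6512 -0.0844  0.1259] [0.0001]
c-- [ 0.6067 -0.0787  0.108 ] [0.0011]
r1lo [0.6027 0.0531 0.0872] [0.0002]
r1hi [0.702  0.0343 0.1376] [0.001]
r2lo [ 0.5714 -0.1169  0.0906] [0.0008]
r2hi [ 0.673  -0.1334  0.1339] [0.0009]
red [ 0.4319 -0.3043  0.1019] [0.0011]
yel [ 0.4212 -0.3073  0.1008] [0.0001]
grn [ 0.4106 -0.3103  0.0996] [0.]
fL [ 0.415  -0.2839 -0.0085] [0.0342]
fB [ 0.4008 -0.3065 -0.0651] [0.0098]
foot z4 [ 0.3911 -0.2942  0.008 ] [ 0.4081 -0.3312  0.008 ] [ 0.4481 -0.3206  0.008 ] [ 0.4384 -0.2785  0.008 ] [ 0.3928 -0.2926  0.008 ] [ 0.4089 -0.342   0.008 ]
hingeOut [0.4469 0.4782 0.2139] [0.0022]
freeOut [0.419  0.1764 0.217 ] [0.0017]
freeIn [0.4341 0.1745 0.2154] [0.0015]
roof [0.7214 0.5834 0.22  ]
roof [0.8379 0.3103 0.22  ]
roof [0.4698 0.4726 0.22  ]
roof [0.5818 0.2055 0.22  ]
can [ 0.6333 -0.0558  0.1168 -0.1588  0.4034] 1.0635402413484942 [-9.1003 23.1151]
0.11294792477837352 26.511688892896213 -10.707399037717442
0.11174393801559769 22.821692619365212 -9.24973449083807
axis yaw -10.111832161925081
```

```bash
cat >> h.py <<'E'
def plan(pos,rot,n,g,frm=None):
    """rows (tool axes, cm/rad) from frm (default measured) to pos, rot(R)"""
    from rig import robot
    from scipy.spatial.transform import Slerp
    o=robot.get_obs();p0,r0=frm or (np.array(o["position"]),R.from_quat(o["tool_rot"]))
    pos=np.array(pos);rs=Slerp([0,1],R.concatenate([r0,rot]))(np.linspace(0,1,n+1));ps=np.linspace(p0,pos,n+1)
    rows=[]
    for i in range(n):
        rows.append([*np.round(rs[i].inv().apply(ps[i+1]-ps[i])*100,2),*np.round((rs[i].inv()*rs[i+1]).as_rotvec(),3),g])
    for i in range(0,n,5):print(str([[float(v) for v in r] for r in rows[i:i+5]]).replace(" ",""))
    return pos,rot
def down(th): # tool y heading th, z down
    y=np.array([np.cos(th),np.sin(th),0]);z=np.array([0,0,-1.]);return R.from_matrix(np.c_[np.cross(y,z),y,z])
H=np.array([.457,.482])
def door(th,off,z=.245):
    return [*(H+np.array([np.sin(th),-np.cos(th)])*(-.010-off)-.2*np.array([np.cos(th),np.sin(th)])),z],down(th)
E
python3 - <<'E'
from h import *
r=np.radians
f=plan(*door(r(84.7),.06,.285),8,1);print()
f=plan(*door(r(84.7),.06,.245),1,1,f);print()
f=plan(*door(r(84.7),.02),2,1,f);print()
for a in np.linspace(84.7,112.7,9)[1:]: f=plan(*door(r(a),.012),1,1,f)
E
```

```text
[[-3.54,-3.13,0.08,-0.0,-0.0,-0.021,1.0],[-3.47,-3.21,0.08,-0.0,-0.0,-0.021,1.0],[-3.41,-3.28,0.08,-0.0,-0.0,-0.021,1.0],[-3.34,-3.35,0.08,-0.0,-0.0,-0.021,1.0],[-3.27,-3.41,0.08,-0.0,-0.0,-0.021,1.0]]
[[-3.2,-3.48,0.08,-0.0,-0.0,-0.021,1.0],[-3.12,-3.55,0.08,-0.0,-0.0,-0.021,1.0],[-3.05,-3.61,0.08,-0.0,-0.0,-0.021,1.0]]

[[0.0,0.0,4.0,0.0,0.0,0.0,1.0]]

[[-2.0,-0.0,0.0,0.0,0.0,0.0,1.0],[-2.0,0.0,0.0,0.0,0.0,0.0,1.0]]

[[-2.03,-0.1,0.0,0.0,0.0,-0.061,1.0]]
[[-1.23,-0.1,0.0,0.0,0.0,-0.061,1.0]]
[[-1.23,-0.1,0.0,0.0,0.0,-0.061,1.0]]
[[-1.23,-0.1,0.0,0.0,0.0,-0.061,1.0]]
[[-1.23,-0.1,0.0,0.0,0.0,-0.061,1.0]]
[[-1.23,-0.1,0.0,0.0,0.0,-0.061,1.0]]
[[-1.23,-0.1,0.0,0.0,0.0,-0.061,1.0]]
[[-1.23,-0.1,0.0,0.0,0.0,-0.061,1.0]]
```

```bash
python3 -m crank '[[-3.5,-3.1,0.1,0,0,-0.02,1],[-3.5,-3.2,0.1,0,0,-0.02,1],[-3.4,-3.3,0.1,0,0,-0.02,1],[-3.3,-3.4,0.1,0,0,-0.02,1],[-3.3,-3.4,0.1,0,0,-0.02,1]]' 20
python3 -m crank '[[-3.2,-3.5,0.1,0,0,-0.02,1],[-3.1,-3.5,0.1,0,0,-0.02,1],[-3,-3.6,0,0,0,-0.02,1],[0,0,2,0,0,0,1],[0,0,2,0,0,0,1]]'
python3 -m crank '[[0,0,0,0,0,0,1],[-2,0,0,0,0,0,1],[-2,0,0,0,0,0,1],[0,0,0,0,0,0,1]]'
python3 -m crank '[[-1.2,-0.1,0,0,0,-0.06,1],[-1.2,-0.1,0,0,0,-0.06,1]]'
```

```text
time: 0.72
position: [0.2904, 0.4059, 0.287]
tool_rot: [0.078, 0.997, -0.0, -0.0]
ft_force: [0.7, 0.5, -0.0]
grip_width: 0.0452
grip_force: 0.0
time: 1.35
position: [0.368, 0.2888, 0.2448]
tool_rot: [0.05, 0.999, 0.0, 0.0]
ft_force: [0.6, -0.2, 0.6]
grip_width: 0.0019
grip_force: 0.0
time: 1.85
position: [0.4104, 0.2859, 0.246]
tool_rot: [0.05, 0.999, 0.001, 0.002]
ft_force: [0.2, 0.5, -0.7]
grip_width: 0.0002
grip_force: 0.0
time: 2.1
position: [0.4305, 0.2818, 0.2452]
tool_rot: [-0.012, 1.0, -0.0, -0.001]
ft_force: [-1.1, -1.0, -1.2]
grip_width: 0.0004
grip_force: 0.4
```

```bash
python3 -m crank '[[-1.2,-0.1,0,0,0,-0.06,1],[-1.2,-0.1,0,0,0,-0.06,1],[-1.2,-0.1,0,0,0,-0.06,1],[-1.2,-0.1,0,0,0,-0.06,1]]'
python3 -m crank '[[-0.6,-0.05,0,0,0,-0.03,1],[-0.6,-0.05,0,0,0,-0.03,1],[0,0,0,0,0,0,1]]'
python3 -c "
from h import *
print(door(np.radians(112.7),.012)[0])"
```

```text
time: 2.6
position: [0.4788, 0.2832, 0.2453]
tool_rot: [-0.132, 0.991, -0.0, -0.001]
ft_force: [-0.5, -1.1, -0.7]
grip_width: 0.0004
grip_force: 0.4
time: 2.98
position: [0.4912, 0.2859, 0.2453]
tool_rot: [-0.16, 0.987, 0.0, 0.0]
ft_force: [0.5, -0.7, 0.4]
grip_width: 0.0001
grip_force: 0.0
[np.float64(0.5138853704968264), np.float64(0.28900244917761575), 0.245]
```

```bash
python3 -m crank '[[-0.6,-0.05,0,0,0,-0.03,1],[-0.6,-0.05,0,0,0,-0.03,1],[0,0,0,0,0,0,1]]'
python3 -m crank '[[-0.4,0,0,0,0,-0.015,1],[-0.4,0,0,0,0,0,1],[0,0,0,0,0,0,1]]'
python3 - <<'E'
from rig import cams
from h import *
s=cams.camera("side");t=cams.camera("top");mosaic([(tile(s,246,60,150,120,3),0,0),(tile(t,130,140,150,110,3),0,270),(tile(s,340,20,60,60,5),460,0)],"pics/c.png")
E
```

```text
time: 3.35
position: [0.5028, 0.2889, 0.2451]
tool_rot: [-0.19, 0.982, 0.0, -0.0]
ft_force: [-0.6, -0.7, -0.3]
grip_width: 0.0006
grip_force: 0.4
time: 3.72
position: [0.5107, 0.2921, 0.2455]
tool_rot: [-0.197, 0.98, 0.0, 0.001]
ft_force: [0.4, -0.1, 0.3]
grip_width: 0.0004
grip_force: 0.0
```

View pics/c.png

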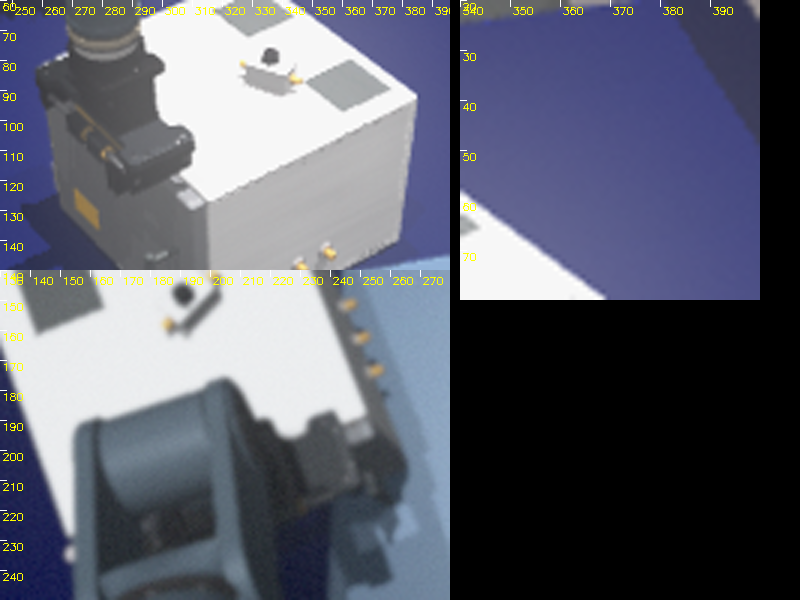

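The door looks nearly flush (front corner at side view (313,127)), but no catch force has been felt yet. I'll push on gently.

```bash
python3 -m crank '[[-0.3,0,0,0,0,0,1],[0,0,0,0,0,0,1]]'; python3 -m crank '[[-0.3,0,0,0,0,0,1],[0,0,0,0,0,0,1]]';python3 -m crank '[[-0.3,0,0,0,0,0,1],[0,0,0,0,0,0,1]]'
```

```text
time: 4.08
position: [0.5126, 0.2931, 0.2452]
tool_rot: [-0.197, 0.98, -0.0, -0.0]
ft_force: [-1.5, -0.8, 1.1]
grip_width: 0.0009
grip_force: 0.8
time: 4.32
position: [0.5129, 0.2932, 0.2452]
tool_rot: [-0.198, 0.98, -0.001, -0.004]
ft_force: [-6.4, -3.5, 6.3]
grip_width: 0.0003
grip_force: 4.1
time: 4.58
position: [0.5132, 0.2933, 0.2452]
tool_rot: [-0.198, 0.98, -0.002, -0.007]
ft_force: [-13.1, -7.6, 10.9]
grip_width: 0.0003
grip_force: 7.2
```

```bash
python3 -m crank '[[1.5,0,0,0,0,0,1],[3,0,0,0,0,0,1],[2,0,-3,0,0,0,1],[0,0,-3,0,0,0,0.3],[0,0,0,0,0,0,0]]'; python3 - <<'E'
from h import *
from rig import robot,cams
t=cams.camera("top");np.save("t1.npy",t)
print(np.round(robot.get_obs()["q"],2))
f=plan([.421,-.3075,.30],down(np.radians(106)),15,0)
E
```

```text
time: 5.2
position: [0.4601, 0.2709, 0.3077]
tool_rot: [-0.197, 0.98, 0.001, 0.004]
ft_force: [0.6, -0.2, -0.7]
grip_width: 0.0131
grip_force: 0.0
[ 0.32  0.39  1.65  0.    1.1  -1.65]
[[1.73,-3.45,0.04,0.0,0.0,0.008,0.0],[1.7,-3.47,0.04,0.0,0.0,0.008,0.0],[1.67,-3.48,0.04,0.0,0.0,0.008,0.0],[1.64,-3.49,0.04,0.0,0.0,0.008,0.0],[1.62,-3.51,0.04,0.0,0.0,0.008,0.0]]
[[1.59,-3.52,0.04,0.0,0.0,0.008,0.0],[1.56,-3.53,0.04,0.0,0.0,0.008,0.0],[1.53,-3.54,0.04,0.0,0.0,0.008,0.0],[1.51,-3.56,0.04,0.0,0.0,0.008,0.0],[1.48,-3.57,0.04,0.0,0.0,0.008,0.0]]
[[1.45,-3.58,0.04,0.0,0.0,0.008,0.0],[1.42,-3.59,0.04,0.0,0.0,0.008,0.0],[1.39,-3.6,0.04,0.0,0.0,0.008,0.0],[1.36,-3.61,0.04,0.0,0.0,0.008,0.0],[1.34,-3.62,0.04,0.0,0.0,0.008,0.0]]
```

```bash
for i in 1; do python3 -m crank '[[0,0,0,0,0,0.18,0],[0,0,0,0,0,0.18,0],[0,0,0,0,0,0.18,0],[0,0,0,0,0,0.18,0],[0,0,0,0,0,0.18,0]]'; python3 -m crank '[[0,0,0,0,0,0.18,0],[0,0,0,0,0,0.18,0],[0,0,0,0,0,0.18,0],[0,0,0,0,0,0.18,0],[0,0,0,0,0,0.18,0]]';python3 -m crank '[[0,0,0,0,0,0.18,0],[0,0,0,0,0,0.18,0],[0,0,0,0,0,0.18,0],[0,0,0,0,0,0.18,0],[0,0,0,0,0,0.18,0]]'; python3 -m crank '[[0,0,0,0,0,0.18,0],[0,0,0,0,0,0.18,0],[0,0,0,0,0,0.18,0]]';done | grep -A1 pos
python3 - <<'E'
from h import *
from rig import robot
print(np.round(robot.get_obs()["q"],2))
f=plan([.421,-.3075,.26],down(np.radians(-74)),15,0)
E
```

```text
position: [0.4582, 0.2701, 0.3035]
tool_rot: [0.252, 0.968, -0.001, -0.001]
--
position: [0.4581, 0.2701, 0.3035]
tool_rot: [0.648, 0.762, -0.001, -0.001]
--
position: [0.4582, 0.2701, 0.3035]
tool_rot: [0.915, 0.404, -0.001, -0.0]
--
position: [0.4582, 0.2701, 0.3035]
tool_rot: [0.989, 0.146, -0.001, 0.0]
[0.32 0.39 1.65 0.   1.1  1.6 ]
[[-1.35,3.62,0.29,0.0,0.0,0.001,0.0],[-1.34,3.62,0.29,0.0,0.0,0.001,0.0],[-1.34,3.62,0.29,0.0,0.0,0.001,0.0],[-1.34,3.62,0.29,0.0,0.0,0.001,0.0],[-1.33,3.62,0.29,0.0,0.0,0.001,0.0]]
[[-1.33,3.62,0.29,0.0,0.0,0.001,0.0],[-1.33,3.62,0.29,0.0,0.0,0.001,0.0],[-1.33,3.62,0.29,0.0,0.0,0.001,0.0],[-1.32,3.62,0.29,0.0,0.0,0.001,0.0],[-1.32,3.63,0.29,0.0,0.0,0.001,0.0]]
[[-1.32,3.63,0.29,0.0,0.0,0.001,0.0],[-1.31,3.63,0.29,0.0,0.0,0.001,0.0],[-1.31,3.63,0.29,0.0,0.0,0.001,0.0],[-1.31,3.63,0.29,0.0,0.0,0.001,0.0],[-1.3,3.63,0.29,0.0,0.0,0.001,0.0]]
```

```bash
for i in 1 2 3; do echo; done >/dev/null
python3 -m crank '[[-1.3,3.6,0.3,0,0,0,0],[-1.3,3.6,0.3,0,0,0,0],[-1.3,3.6,0.3,0,0,0,0],[-1.3,3.6,0.3,0,0,0,0],[-1.3,3.6,0.3,0,0,0,0]]' >/dev/null
python3 -m crank '[[-1.3,3.6,0.3,0,0,0,0],[-1.3,3.6,0.3,0,0,0,0],[-1.3,3.6,0.3,0,0,0,0],[-1.3,3.6,0.3,0,0,0,0],[-1.3,3.6,0.3,0,0,0,0]]' >/dev/null
python3 -m crank '[[-1.3,3.6,0.3,0,0,0,0],[-1.3,3.6,0.3,0,0,0,0],[-1.3,3.6,0.3,0,0,0,0],[-1.3,3.6,0.3,0,0,0,0],[-1.3,3.6,0.3,0,0,0,0]]'
python3 - <<'E'
from rig import cams
from h import *
f=plan([.421,-.3075,.225],down(np.radians(-74)),1,0)
s=cams.camera("side");t=cams.camera("top");np.save("s2.npy",s);np.save("t2.npy",t)
mosaic([(tile(s,250,220,100,130,4),0,0),(tile(t,380,210,80,65,5),400,0),(tile(t,130,130,140,110,2),400,325),(tile(s,240,75,80,100,2),680,325)],"pics/d.png")
E
```

```text
time: 9.38
position: [0.4305, -0.3044, 0.2585]
tool_rot: [0.989, 0.149, -0.001, -0.001]
ft_force: [0.8, -0.1, 0.5]
grip_width: 0.0869
grip_force: 0.0
[[-1.0,0.02,3.35,-0.002,0.001,0.019,0.0]]
```

View pics/d.png

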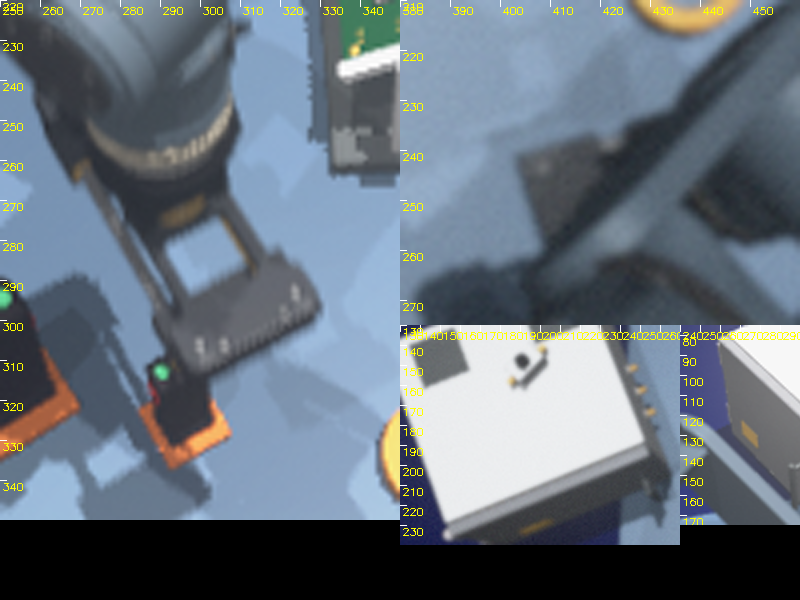

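Side view: the gripper is above the small sniffer, whose green lamp is at (288,311). Top view: the door edge runs parallel to the roof front, so the door is shut. Going down.

```bash
python3 -m crank '[[-1,0,3.3,0,0,0.02,0],[0,0,2.5,0,0,0,0],[0,0,3,0,0,0,0],[0,0,0,0,0,0,0]]'
python3 -c "
from h import *
f=plan([.421,-.3075,.111],down(np.radians(-74)),2,0)"
```

```text
time: 9.98
position: [0.4201, -0.3041, 0.1696]
tool_rot: [0.99, 0.139, -0.002, -0.003]
ft_force: [-0.6, 0.9, 0.9]
grip_width: 0.0873
grip_force: 0.0
[[0.01,0.2,2.93,-0.003,0.002,-0.0,0.0],[0.0,0.19,2.93,-0.003,0.002,-0.0,0.0]]
```

```bash
python3 -m crank '[[0,0.2,2.9,0,0,0,0],[0,0.2,2.9,0,0,0,0],[0,0,0,0,0,0,0],[0,0,0,0,0,0,0.5]]' 40; python3 -m crank '[[0,0,0,0,0,0,0.9],[0,0,0,0,0,0,0.9],[0,0,0,0,0,0,0.9],[0,0,0,0,0,0,0.9]]' 40; python3 -m crank '[[0,0,-2,0,0,0,0.9],[0,0,-3,0,0,0,0.9],[0,0,-3,0,0,0,0.9],[0,0,0,0,0,0,0.9]]'
```

```text
time: 10.48
position: [0.423, -0.3102, 0.1153]
tool_rot: [0.99, 0.139, 0.0, 0.001]
ft_force: [0.2, -0.1, -0.2]
grip_width: 0.0826
grip_force: 0.0
time: 10.98
position: [0.4225, -0.3101, 0.1145]
tool_rot: [0.99, 0.139, 0.0, 0.0]
ft_force: [-0.4, -0.5, -0.9]
grip_width: 0.045
grip_force: 0.0
time: 11.48
position: [0.4234, -0.311, 0.1963]
tool_rot: [0.99, 0.139, 0.001, 0.002]
ft_force: [0.2, -0.9, 0.1]
grip_width: 0.0105
grip_force: 0.0
```

The fingers were still closing when I lifted. I'll reopen and check the sniffer.

```bash
python3 -m crank '[[0,0,-2,0,0,0,0],[0,0,-2,0,0,0,0],[0,0,0,0,0,0,0],[0,0,0,0,0,0,0],[0,0,0,0,0,0,0]]'; python3 - <<'E'
from rig import cams
from h import *
s=cams.camera("side");t=cams.camera("top");np.save("s3.npy",s);np.save("t3.npy",t)
mosaic([(tile(s,250,280,80,70,7),0,0),(tile(t,380,210,80,65,3),560,0)],"pics/e.png")
E
```

```text
time: 12.1
position: [0.4221, -0.3096, 0.233]
tool_rot: [0.99, 0.139, -0.001, -0.001]
ft_force: [0.5, 0.5, -0.6]
grip_width: 0.0524
grip_force: 0.0
```

View pics/e.png

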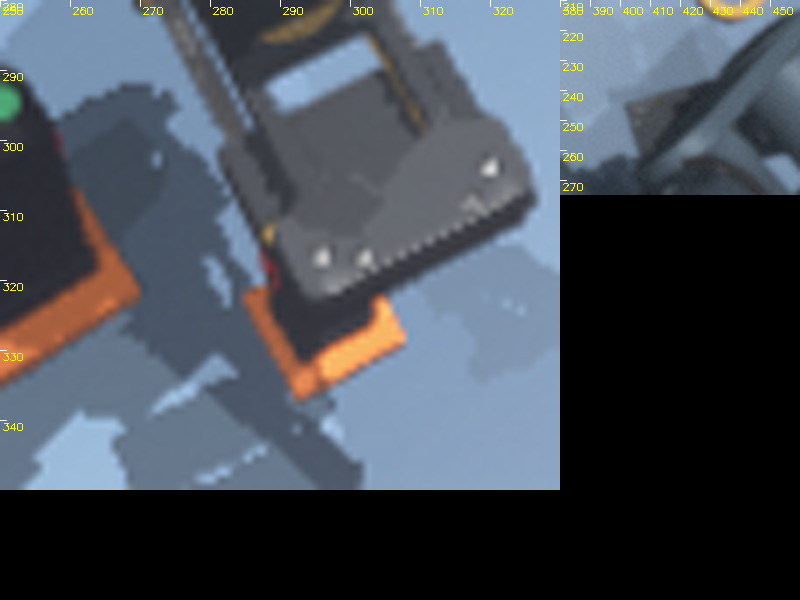

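Sniffer unmoved: its foot corners are still at (293,336) and (307,328). Retrying with more closing time.

```bash
python3 -m crank '[[0,0,0,0,0,0,0],[0,0,0,0,0,0,0],[0,0,0,0,0,0,0],[0,0,3,0,0,0,0],[0,-0.2,3,0,0,0,0]]'; python3 -m crank '[[0,0,3,0,0,0,0],[0,0,3,0,0,0,0],[0,0,0,0,0,0,0]]'; python3 -m crank '[[0,0,0,0,0,0,0.9],[0,0,0,0,0,0,0.9],[0,0,0,0,0,0,0.9],[0,0,0,0,0,0,0.9],[0,0,0,0,0,0,0.9]]' 40; python3 -m crank '[[0,0,0,0,0,0,0.9],[0,0,0,0,0,0,0.9],[0,0,0,0,0,0,0.9],[0,0,0,0,0,0,0.9],[0,0,0,0,0,0,0.9]]' 40
```

```text
time: 12.82
position: [0.4224, -0.3086, 0.1741]
tool_rot: [0.99, 0.139, 0.001, 0.001]
ft_force: [0.2, -0.1, -0.4]
grip_width: 0.0866
grip_force: 0.0
time: 13.2
position: [0.4211, -0.3072, 0.1126]
tool_rot: [0.99, 0.139, -0.001, -0.002]
ft_force: [-0.1, -0.6, -1.2]
grip_width: 0.0873
grip_force: 0.0
time: 13.82
position: [0.422, -0.3082, 0.1145]
tool_rot: [0.99, 0.139, 0.0, 0.0]
ft_force: [-0.2, -0.4, -0.1]
grip_width: 0.045
grip_force: 0.0
time: 14.45
position: [0.4218, -0.3079, 0.1142]
tool_rot: [0.99, 0.139, -0.0, -0.0]
ft_force: [-0.8, 0.7, 0.9]
grip_width: 0.0236
grip_force: 40.0
```

```bash
python3 -m crank '[[0,0,-2,0,0,0,0.9],[0,0,-4,0,0,0,0.9],[0,0,-5,0,0,0,0.9],[0,0,-5,0,0,0,0.9],[0,0,0,0,0,0,0.9]]'
python3 - <<'E'
from h import *
np.set_printoptions(precision=4,suppress=True)
def quads(n,x0,y0,w,h):
    im=np.load(n+"0.npy")[y0:y0+h,x0:x0+w];b=cv2.resize(im,None,fx=8,fy=8,interpolation=cv2.INTER_CUBIC)
    hsv=cv2.cvtColor(b,cv2.COLOR_RGB2HSV);out=[]
    m=((hsv[...,1]<60)&(hsv[...,2]>(140 if n=="top" else 190))).astype(np.uint8)
    c,_=cv2.findContours(m,0,2)
    for k in c:
        a=cv2.contourArea(k)/64
        if a>60:
            k2=cv2.approxPolyDP(k,20,True);print(n,round(a),(((k2[:,0]+.5)/8-.5)+[x0,y0]).round(1).tolist())
quads("side",322,168,60,75);quads("top",292,150,88,60)
S=lambda x,y,s,ox,oy,X=0,Y=0:((x-X+.5)/s-.5+ox,(y-Y+.5)/s-.5+oy)
bs=lambda x,y:S(x,y,6,322,168); bt=lambda x,y:S(x,y,5,292,150,360)
us=[bs(*p) for p in((123,229),(217,201),(229,287),(134,317),(58,138),(264,65),(80,418),(308,352))]
ut=[bt(*p) for p in((565,187),(577,103),(660,121),(649,199),(438,208),(467,35),(709,260),(741,85))]
def m(p):
    r=R.from_euler("ZYX",[p[3],-p[4],0]);L=p[10]
    q=[(-.025,.025,0),(.025,.025,0),(.025,-.025,0),(-.025,-.025,0),(p[5]-L,p[6],p[7]),(p[5]+L,p[6],p[7]),(p[5]-L,p[8],p[7]),(p[5]+L,p[8],p[7])]
    return r.apply(q)+p[:3]
f=lambda p:np.r_[(proj("side",m(p))-us).ravel(),(proj("top",m(p))-ut).ravel()]
q=least_squares(f,[.63,-.055,.117,-.16,.4,0,.09,0,-.09,0,.055]);print(q.x,q.cost,np.degrees(q.x[3:5]));print(q.fun.reshape(2,8,2).round(1).tolist())
E
```

```text
time: 15.08
position: [0.4235, -0.3099, 0.278]
tool_rot: [0.99, 0.139, 0.003, 0.004]
ft_force: [-0.6, -0.9, -2.7]
grip_width: 0.024
grip_force: 40.0
side 214 [[374.3, 226.2], [370.1, 223.8], [337.8, 233.6], [334.2, 237.8], [347.8, 234.9], [350.2, 238.2], [359.7, 237.6], [357.8, 231.6], [374.1, 229.1]]
side 226 [[357.7, 201.6], [342.6, 206.2], [344.1, 219.6], [359.2, 214.8]]
side 150 [[366.6, 177.2], [347.8, 180.1], [329.9, 190.8], [366.8, 180.8]]
top 254 [[336.1, 171.2], [333.1, 186.2], [348.1, 188.6], [350.8, 174.2]]
top 317 [[368.9, 164.2], [364.7, 166.1], [361.1, 202.7], [367.2, 186.7], [372.8, 190.3], [371.8, 194.9], [374.7, 190.4], [375.8, 174.4], [371.2, 172.6]]
top 302 [[313.9, 154.2], [300.3, 167.9], [301.1, 180.9], [306.9, 176.1], [305.7, 192.7], [310.3, 187.9]]
[ 0.6333 -0.0558  0.1168 -0.1746  0.43   -0.0007  0.1013 -0.0046 -0.0702
  0.      0.0562] 1.5118906688990053 [-10.005   24.6352]
[[[-0.1, 0.5], [0.2, 0.0], [0.1, -0.3], [-0.5, -0.2], [-0.2, -0.2], [-0.2, 0.3], [0.0, 0.2], [-0.2, -0.1]], [[0.2, -0.7], [0.6, 0.6], [0.0, -0.1], [-0.7, -0.1], [0.1, 0.1], [-0.1, -0.2], [-0.2, -0.3], [0.3, -0.2]]]
```

```bash
cat >> h.py <<'E'
CAN=np.array([.6333,-.0558,.1168]);B=R.from_euler("ZYX",[np.radians(-9.9),-np.radians(24.4),0]) # can frame
TR=B*R.from_matrix(np.diag([1.,-1,-1]))
def att(h,L=.114): return CAN+B.apply([0,0,L+h]),TR
E
python3 - <<'E'
from h import *
print(B.apply([0,0,1]))
f=plan(*att(.08),12,.9);print(f)
E
```

```text
[-0.40695303  0.07102467  0.91068366]
[[1.66,-1.84,-0.14,-0.007,0.034,0.037,0.9],[1.6,-1.9,-0.1,-0.007,0.034,0.037,0.9],[1.53,-1.96,-0.06,-0.007,0.034,0.037,0.9],[1.46,-2.02,-0.02,-0.007,0.034,0.037,0.9],[1.38,-2.07,0.01,-0.007,0.034,0.037,0.9]]
[[1.3,-2.12,0.04,-0.007,0.034,0.037,0.9],[1.22,-2.17,0.07,-0.007,0.034,0.037,0.9],[1.13,-2.21,0.1,-0.007,0.034,0.037,0.9],[1.05,-2.25,0.12,-0.007,0.034,0.037,0.9],[0.96,-2.29,0.13,-0.007,0.034,0.037,0.9]]
[[0.87,-2.33,0.15,-0.007,0.034,0.037,0.9],[0.78,-2.36,0.16,-0.007,0.034,0.037,0.9]]
(array([ 0.55435111, -0.04202121,  0.29347263]), Rotation.from_matrix(array([[ 8.97122967e-01, -1.71929100e-01,  4.06953026e-01],
                            [-1.56573022e-01, -9.85109326e-01, -7.10246729e-02],
                            [ 4.13104430e-01, -6.93889390e-18, -9.10683661e-01]])))
```

```bash
python3 -m crank '[[1.66,-1.84,-0.14,-0.007,0.034,0.037,0.9],[1.6,-1.9,-0.1,-0.007,0.034,0.037,0.9],[1.53,-1.96,-0.06,-0.007,0.034,0.037,0.9],[1.46,-2.02,-0.02,-0.007,0.034,0.037,0.9],[1.38,-2.07,0.01,-0.007,0.034,0.037,0.9]]' >/dev/null
python3 -m crank '[[1.3,-2.12,0.04,-0.007,0.034,0.037,0.9],[1.22,-2.17,0.07,-0.007,0.034,0.037,0.9],[1.13,-2.21,0.1,-0.007,0.034,0.037,0.9],[1.05,-2.25,0.12,-0.007,0.034,0.037,0.9],[0.96,-2.29,0.13,-0.007,0.034,0.037,0.9]]' >/dev/null
python3 -m crank '[[0.87,-2.33,0.15,-0.007,0.034,0.037,0.9],[0.78,-2.36,0.16,-0.007,0.034,0.037,0.9],[0,0,0,0,0,0,0.9]]'
python3 -c "
from h import *
f=plan(*att(.025),3,.9)"
```

```text
time: 16.7
position: [0.5516, -0.0386, 0.2891]
tool_rot: [0.976, -0.082, 0.202, 0.012]
ft_force: [-0.6, 0.8, -0.9]
grip_width: 0.024
grip_force: 40.0
[[0.19,0.12,1.74,-0.004,0.006,0.001,0.9],[0.18,0.11,1.74,-0.004,0.006,0.001,0.9],[0.17,0.1,1.75,-0.004,0.006,0.001,0.9]]
```

```bash
python3 -m crank '[[0.2,0.1,1.7,-0.004,0.006,0,0.9],[0.2,0.1,1.7,-0.004,0.006,0,0.9],[0.2,0.1,1.7,-0.004,0.006,0,0.9],[0,0,0,0,0,0,0.9]]'
python3 - <<'E'
from rig import cams
from h import *
f=plan(*att(.0),1,.9)
s=cams.camera("side");t=cams.camera("top");np.save("s4.npy",s);np.save("t4.npy",t)
mosaic([(tile(s,310,140,80,120,5),0,0),(tile(t,290,130,95,80,4),410,0)],"pics/f.png")
E
```

```text
time: 17.2
position: [0.577, -0.0482, 0.2447]
tool_rot: [0.974, -0.085, 0.21, 0.019]
ft_force: [-0.3, 0.3, -1.4]
grip_width: 0.0235
grip_force: 40.0
[[-0.12,-0.22,2.59,0.003,0.0,-0.001,0.9]]
```

View pics/f.png

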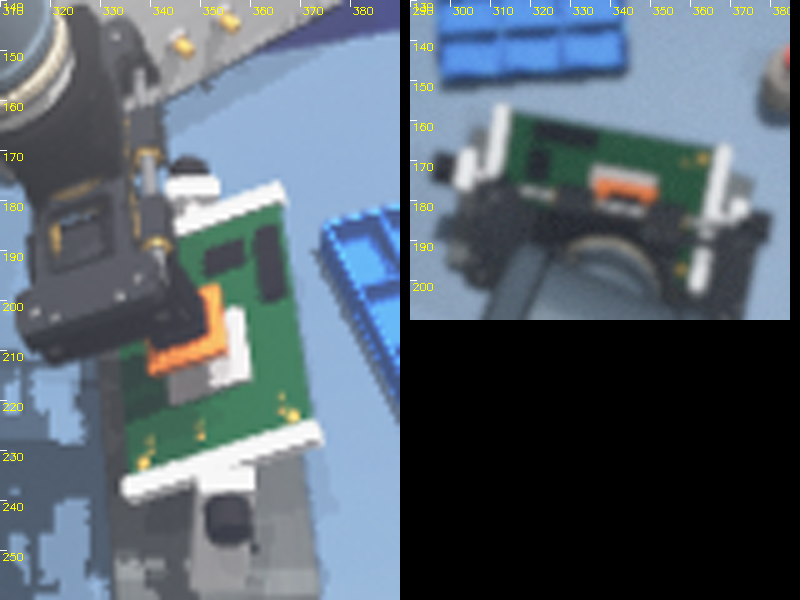

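The foot is hovering parallel to the can, with corners at side (355,210), (354,197) and (339,214). Now I compare those with the predicted pose.

```bash
python3 - <<'E'
from h import *
from rig import robot
o=robot.get_obs();r=R.from_quat(o["tool_rot"]);p=np.array(o["position"])
F=lambda z:r.apply([(a,b,.114-z) for a,b in((.023,.023),(.023,-.023),(-.023,.023),(-.023,-.023))])+p
for z in(0,.008):
  print(z,proj("side",F(z)).round(1).tolist(),proj("top",F(z)).round(1).tolist())
print("angle",np.degrees((B.inv()*r*R.from_matrix(np.diag([1.,-1,-1]))).magnitude()), B.inv().apply(r.apply([0,0,.114])+p-CAN))
E
```

```text
0 [[356.5, 210.0], [354.8, 197.0], [341.1, 214.8], [339.9, 201.9]] [[351.4, 175.3], [336.3, 172.6], [348.7, 190.0], [333.7, 187.2]]
0.008 [[355.4, 208.4], [353.8, 195.4], [340.0, 213.3], [338.8, 200.3]] [[351.3, 175.9], [336.1, 173.1], [348.6, 190.6], [333.5, 187.8]]
angle 0.24145733271752431 [ 0.00250928 -0.00220835  0.0272462 ]
```

```bash
python3 -m crank '[[-0.1,-0.2,1,0,0,0,0.9],[-0.1,0,0.8,0,0,0,0.9],[0,0,0,0,0,0,0.9]]'
for i in 1; do python3 -m crank '[[0,0,0.3,0,0,0,0.9],[0,0,0,0,0,0,0.9]]'; python3 -m crank '[[0,0,0.2,0,0,0,0.9],[0,0,0,0,0,0,0.9]]'; python3 -m crank '[[0,0,0.15,0,0,0,0.9],[0,0,0,0,0,0,0.9]]';done
```

```text
time: 17.68
position: [0.5838, -0.0464, 0.229]
tool_rot: [0.973, -0.085, 0.212, 0.019]
ft_force: [-0.7, 0.3, -2.5]
grip_width: 0.0239
grip_force: 40.0
time: 17.92
position: [0.5854, -0.0468, 0.227]
tool_rot: [0.973, -0.085, 0.213, 0.02]
ft_force: [0.5, 0.1, -1.6]
grip_width: 0.0235
grip_force: 40.0
time: 18.18
position: [0.5862, -0.047, 0.2253]
tool_rot: [0.973, -0.085, 0.213, 0.02]
ft_force: [0.2, 0.6, -2.1]
grip_width: 0.0239
grip_force: 40.0
time: 18.42
position: [0.5867, -0.0471, 0.2238]
tool_rot: [0.973, -0.085, 0.213, 0.02]
ft_force: [1.2, -0.8, -2.2]
grip_width: 0.0239
grip_force: 40.0
```

```bash
for i in 1; do python3 -m crank '[[0,0,0.15,0,0,0,0.9],[0,0,0,0,0,0,0.9]]'; python3 -m crank '[[0,0,0.15,0,0,0,0.9],[0,0,0,0,0,0,0.9]]'; python3 -m crank '[[0,0,0.1,0,0,0,0.9],[0,0,0,0,0,0,0.9]]'; done | grep -E "pos|ft|tool"; python3 -c "
from rig import robot;print(robot.get_obs()['moment'])"
```

```text
position: [0.5873, -0.0472, 0.2224]
tool_rot: [0.973, -0.085, 0.213, 0.02]
ft_force: [0.2, -0.5, -1.8]
position: [0.5877, -0.0472, 0.2218]
tool_rot: [0.973, -0.085, 0.213, 0.02]
ft_force: [-4.2, 0.3, 5.3]
position: [0.5876, -0.0472, 0.2217]
tool_rot: [0.973, -0.085, 0.213, 0.02]
ft_force: [-8.9, -0.3, 11.6]
[-0.10662422  0.83651715 -0.02131185]
```

```bash
cat > chk.py <<'E'
from h import *
from rig import robot
o=robot.get_obs();r=R.from_quat(o["tool_rot"]);p=np.array(o["position"]);F=np.array(o["ft_force"])+[0,0,2];M=np.array(o["moment"])
print(o["time"],"F can",B.inv().apply(F).round(2),"M face(can)",B.inv().apply(M-np.cross(r.apply([0,0,.114]),F)).round(3),"M raw",B.inv().apply(M).round(3))
print("pos can",(B.inv().apply(r.apply([0,0,.114])+p-CAN)*1000).round(2),"ang",np.degrees((B.inv()*r*R.from_matrix(np.diag([1.,-1,-1]))).as_rotvec()).round(2), "grip",o["grip_force"])
E
python3 chk.py; python3 -m crank '[[0,0,-0.05,0,0,0,0.9],[0,0,0,0,0,0,0.9],[0,0,0,0,0,0,0.9]]' >/dev/null; python3 chk.py
```

```text
19.175 F can [-2.36 -1.81 15.97] M face(can) [-0.025  0.547  0.085] M raw [-0.235  0.806  0.083]
pos can [1.7  0.31 0.75] ang [-0.16 -0.34 -0.03] grip 39.98281739652157
19.55 F can [-1.73 -0.7  11.9 ] M face(can) [-0.093  0.535 -0.007] M raw [-0.177  0.724 -0.008]
pos can [1.74 0.3  0.79] ang [-0.16 -0.33 -0.04] grip 39.98292605392635
```

```bash
python3 -m crank '[[0,0,-0.5,0,0,0,0.9],[0,0,0,0,0,0,0.9],[0,0,0,0,0,0,0.9]]' >/dev/null; python3 chk.py; python3 -m crank '[[0,0,0,0,0,0,0.9]]' >/dev/null; python3 chk.py
```

```text
19.925 F can [ 0.11 -0.32 -0.71] M face(can) [-0.045  0.523  0.022] M raw [-0.081  0.511  0.022]
pos can [1.63 0.28 4.38] ang [-0.15 -0.28 -0.05] grip 39.98306829482317
20.05 F can [-0.19  0.34  0.58] M face(can) [-0.07  0.51  0.02] M raw [-0.032  0.532  0.02 ]
pos can [1.5  0.28 4.29] ang [-0.15 -0.27 -0.06] grip 39.983146763406694
```

Relative to the free-air baseline, the contact moment is about 0, so the contact is flush. Back down to a light push.

```bash
python3 -m crank '[[-0.1,0,0.2,0,0,0,0.9],[0,0,0.1,0,0,0,0.9],[0,0,0.1,0,0,0,0.9],[0,0,0.1,0,0,0,0.9],[0,0,0,0,0,0,0.9]]' >/dev/null; python3 chk.py; python3 -m crank '[[0,0,0,0,0,0,0.9],[0,0,0,0,0,0,0.9],[0,0,0,0,0,0,0.9],[0,0,0,0,0,0,0.9]]' ; python3 chk.py
python3 - <<'E'
from rig import cams
from h import *
s=cams.camera("side");t=cams.camera("top")
mosaic([(tile(s,310,140,80,120,5),0,0),(tile(t,290,130,95,80,4),410,0),(tile(t,130,130,140,110,2),410,330)],"pics/g.png")
E
```

```text
20.675 F can [-2.11 -1.69 10.96] M face(can) [-0.049  0.511  0.055] M raw [-0.244  0.745  0.053]
pos can [0.43 0.33 0.77] ang [-0.15 -0.3  -0.04] grip 39.98283125460148
time: 21.18
position: [0.5866, -0.047, 0.2212]
tool_rot: [0.973, -0.085, 0.213, 0.02]
ft_force: [-6.7, -0.0, 7.8]
grip_width: 0.0238
grip_force: 40.0
21.175 F can [-1.98 -1.16 11.65] M face(can) [-0.082  0.601  0.022] M raw [-0.217  0.82   0.021]
pos can [0.43 0.32 0.76] ang [-0.15 -0.3  -0.04] grip 39.982942999340594
```

View pics/g.png

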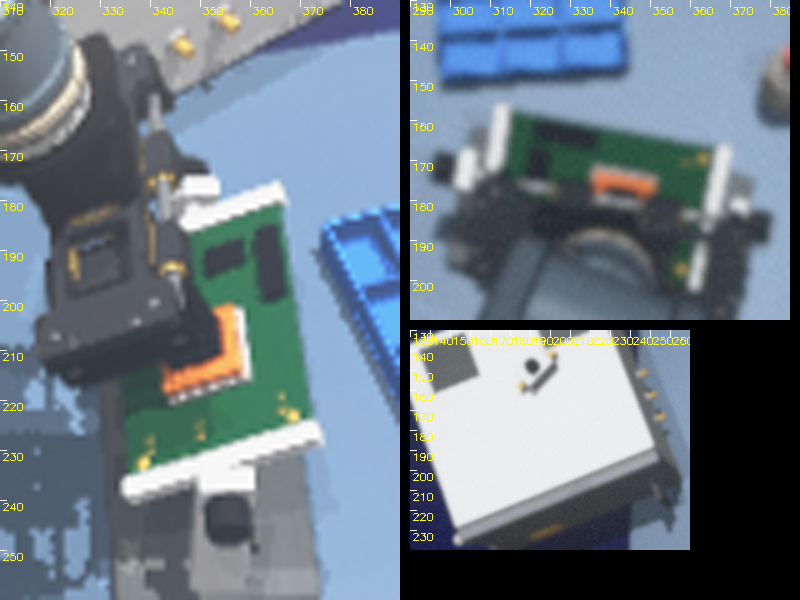

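The foot sits flush and centred on the can (side view about (352,210)), pressing with about 11 N, and the door is shut. Handing in.

```bash
python3 -c "
from rig import ticket;print(ticket.hand_in())"
```

```text
the job is handed in; nothing more can be done
None
```

I handed the job in with the door shut and the small sniffer held flush near the middle of the can at about 11 N; the hand-in returned no verdict, and I judged the door's catch from the pictures and its hard stop, not from a measured angle.

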